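# Zero the feed pump and key in its start sequence

### The arm

A 6-joint arm with a two-finger parallel gripper is mounted at the origin on the work surface. World frame = base frame: x ahead of the robot, y to its left, z up, the work surface at z = 0. Lengths are in m, angles in rad, forces in N, time in s.
With the tool pointing down it reaches from about 0.3 to 0.875 m from the base axis. Payload 4.2 kg.
Tool frame: the origin (TCP) lies at the very end of the fingers, on their centre line; the grasp point (between the pads) lies 19 mm behind it (ctrl.hold_point_z is the distance from the TCP to the grasp point, in m); z points along the fingers, y is the line along which they close (so a half turn about z gives the same grasp; the last joint's range is limited). The gripper opens to 85 mm and grips with 20 to 120 N. Pads are 22 mm wide; open, the fingers measure 114 mm over their backs; the gripper's body (76 mm by 85 mm) begins 54 mm behind the grasp point. The pads swing forward as they close: fully open they stand 13 mm farther back than shut.
Start: joints at [-1.31, 0.32, 1.565, -0, 1.257, -0.02], TCP at [0.159, -0.552, 0.231] pointing down, gripper open.
Joint ranges: [-3.11, 3.11], [-0.84, 2.01], [0.21, 2.61], [-1.34, 4.49], [0.05, 2.63], [-2.56, 2.56]. Speed limits (rad/s): [2.57, 2.57, 3.14, 3.14, 3.14, 3.14].

### API

Orientations are given as a unit quaternion [x, y, z, w].
In Python, from bench import status, viewer, workorder, ctrl gives the robot as it stands.
- The arm moves only by the tool move_arm, never from a script. Its argument "commands" is one flat list of numbers, 7 for each row, row after row: the closure in counts, from 0 (fully open) to 255 (shut), then the shift along the tool's x, y, z in cm, then the turn, a rotation vector about the tool's x, y, z in rad. In form: [fingers, dx, dy, dz, rx, ry, rz, fingers, dx, dy, dz, rx, ry, rz, ...]. A call has 1 to 12 rows; each row is the pose to reach, as a shift and turn from the pose commanded when the call began, along the tool's axes at that moment; what a row does not reach only later rows make up. A row lasts 1/12 s, in which the tool goes at most 41.7 mm and 7.16 degrees, less where a joint would pass 70% of its speed; a pose out of reach is approached as far as the arm can. A call with a gripper value outside its range is refused whole. The fingers move at their own pace and stop on an object; the grip force is fixed at half the most. Time passes only in rows, so rows that repeat a pose let the fingers close. It gives the time, the measured TCP pose, the force, the opening and the grip force at its end, in the units of the state.
- status.get_obs(): the state, without advancing time (a new reading comes with each control period).
- viewer.snapshot(name): name is "side" or "top"; returns the picture (420x560x3 uint8, red, green, blue); there is no depth.
- viewer.calibration(name): a dict with "mtx" (3x3 intrinsics, pixels), "xyz" and "orientation" of the camera in the world. Camera axes: x right, y down, z forward; pixel columns grow to the right and rows downward; lengths in m; the calibration is good to about 2 mm. A picture is of the moment at which its call begins. calibration takes no time and is no camera call.
- workorder.sign_off(): hands the job in; it is judged then, once.
The state is a dict: "t": time; "joint_pos": joint angles; "joint_velocities": joint speeds; "effort": joint torques, N m; "eef_pos": TCP position; "eef_rot": TCP orientation; "wrist_force": force on the tool from outside, world axes, zero at the start; "ft_torque": the same for the moment, N m; "opening": opening from 0.0 (shut) to 1.0 (fully open); "gripper_force": force on a finger pad.
Only numpy, scipy, OpenCV 4.12 (cv2) and the standard library are available. Lean on these libraries where they do the work, as an engineer would, in place of code of your own. Each camera call takes 0.05 s, during which the arm holds its last target. There are 200 camera calls.

### The job

Get the bioreactor's feed pump console ready for calibration: first turn the flow dial until its pointer stands at the zero mark and let go of it, then press the square key, the bar key and the round key in that order, each fully down for a moment and let up again before the next. Do not press the cross-shaped key or any key before the dial is at zero, and leave the dial at zero and the bottles and small parts where they are.

Things in the scene. Friction and masses are not known exactly. Their poses are not given: they have to be found in the camera images.
- console: the pump console, fixed: low steel case 200 (x) x 340 (y) x 70 high, grey top panel; origin at the centre of its underside, x away from its near edge (three black pump heads on that face stand out 24), y to its left. Dial on the left of the panel, four keys on the right in a 2 x 2 pattern about 85 apart; which key is where varies
- dial (a joint): angle of the flow dial, rad: 0 when its white pointer stands at the zero mark, positive clockwise seen from above; turns from -0.8 to 2.2 with light friction and stays where left
- dial_grip (a point): on the dial's axis, 104 above the table, 9 below the top of its grip. The dial is a black disc 60 across, 8 high, with an upright grip bar 46 long, 14 wide, 34 high on it; the white pointer lies at one end of the bar, in line with it. x runs along the bar, pointer at the -x end
- dial_pointer (a point): tip of the white pointer, 39 from the dial's axis
- dial_zero (a point): the zero mark: a black stroke with a triangle on the aluminium scale plate (104 across), 48 from the dial's axis towards the console's near edge; the other marks are thin short ticks 0.35 rad apart
- key_square (a joint): how far the square key is pressed, m: 0 up, 0.006 fully down (5 N); springs back
- key_square_top (a point): centre of the top face of the square key: white cap whose outline is square, 28 x 28; standing proud 12 above its black housing (52 x 52, 10 high on the panel); top 92 above the table when up
- key_bar (a joint): how far the bar key is pressed, m: 0 up, 0.006 fully down (5 N); springs back
- key_bar_top (a point): centre of the top face of the bar key: white cap whose outline is a plain oblong bar, 14 x 40; standing proud 12 above its black housing (52 x 52, 10 high on the panel); top 92 above the table when up
- key_round (a joint): how far the round key is pressed, m: 0 up, 0.006 fully down (5 N); springs back
- key_round_top (a point): centre of the top face of the round key: white cap whose outline is round, 32 across; standing proud 12 above its black housing (52 x 52, 10 high on the panel); top 92 above the table when up
- key_cross (a joint): how far the cross key is pressed, m: 0 up, 0.006 fully down (5 N); springs back
- key_cross_top (a point): centre of the top face of the cross key: white cap whose outline is a cross (plus sign) 36 across, arms 11 wide; standing proud 12 above its black housing (52 x 52, 10 high on the panel); top 92 above the table when up
- media_bottle: clear bottle with a red cap, 70 wide, 140 tall (bystander, loose); origin at its underside
- beaker: open glass beaker, 68 wide, 85 tall (bystander, loose); origin at its underside
- acid_jar: brown jar, 60 wide, 90 tall (bystander, loose); origin at its underside
- coupling: small steel spool-shaped pipe coupling, 24 wide, 24 tall, standing on the console's panel towards its far edge, between the dial and the keys (bystander, loose); origin at its underside
- clamp_block: aluminium block 50 x 32 x 22 (bystander, loose); origin at its underside
- wrench: steel wrench lying flat (bystander, loose); origin at its underside midway along
- seal_ring: black rubber ring, 72 across, 12 high, lying flat (bystander, loose); origin at its underside

How it is judged:
On the way, in this order (a step that is already met when the one before it is completed fails the run):
1. dial turned to zero (within 0.1 rad) and let go, no key pressed (value of joint dial between -0.1 and 0.1 rad and value of joint each of key_square, key_bar, key_round, key_cross below 0.0015 m and contact force between the fingers and console below 0.1 N), for 0.2 s.
2. square key pressed down (over 4.5 mm), alone (value of joint key_square above 0.0045 m and value of joint each of key_bar, key_round, key_cross below 0.0015 m and value of joint dial between -0.1 and 0.1 rad), for 0.1 s.
3. square key let up (value of joint each of key_square, key_bar, key_round, key_cross below 0.0015 m and value of joint dial between -0.1 and 0.1 rad), for 0.05 s.
4. bar key pressed down, alone (value of joint key_bar above 0.0045 m and value of joint each of key_square, key_round, key_cross below 0.0015 m and value of joint dial between -0.1 and 0.1 rad), for 0.1 s.
5. bar key let up (all of step 3), for 0.05 s.
6. round key pressed down, alone (value of joint key_round above 0.0045 m and value of joint each of key_square, key_bar, key_cross below 0.0015 m and value of joint dial between -0.1 and 0.1 rad), for 0.1 s.
At the end, for the whole second after the job is handed in: the dial rests within 0.1 rad of zero, all four keys are up (within 1.5 mm), and every bystander is within 30 mm of where it stood, the bottle, beaker, jar and coupling upright (within 0.5 rad) (all of step 5 and distance of each of media_bottle, beaker, acid_jar, coupling, clamp_block, wrench, seal_ring from where it was at the start of the episode below 0.03 m and angle between each of media_bottle, beaker, acid_jar, coupling's own z axis and vertical below 0.5 rad); the robot touches nothing.
It fails at once if the cross key pressed (over 3 mm) (value of joint key_cross above 0.003 m).
It fails at once if a key pressed (over 3 mm) while the dial is more than 0.1 rad off zero ((value of joint dial above 0.1 rad or value of joint dial below -0.1 rad) and value of joint any of key_square, key_bar, key_round, key_cross above 0.003 m).
It fails at once if two keys pressed at once (value of joint each of key_square, key_bar above 0.003 m or value of joint each of key_square, key_round above 0.003 m or value of joint each of key_bar, key_round above 0.003 m).
It fails at once if a bystander moved more than 30 mm (distance of any of media_bottle, beaker, acid_jar, coupling, clamp_block, wrench, seal_ring from where it was at the start of the episode above 0.03 m).
It also fails if it takes over 56 s, if anything falls off the work surface, if the arm or the gripper's body presses on something with over 40 N, if the wrist force passes 120 N, or if a joint passes its speed limit or range.

## Working session

There is one attempt and no reset: what is moved stays moved. The work goes in short steps, Python scripts to look and compute and a tool call to move; the robot and the scene stay as the last step left them, time stands still between calls to the robot, and variables do not carry over. Pictures are saved under pics/ and viewed, at most 10 in all, crops included, and the job is handed in when it is done.

Besides the shell and the picture viewer there is one more tool, called as name(argument=value, ...), one argument or row to a line, values as JSON. move_arm: Moves the arm, as the interface text tells. Its arguments: {"type":"object","properties":{"commands":{"type":"array","items":{"type":"number"}}},"required":["commands"]}

```bash
mkdir -p pics; ls; python3 - <<'E'
from bench import status, viewer, ctrl
import cv2,numpy as np
for n in("top","side"):
    im=viewer.snapshot(n); cv2.imwrite(f"pics/{n}0.png",im[...,::-1]); c=viewer.calibration(n); print(n,c)
o=status.get_obs(); print(o['t'],o['eef_pos'],o['eef_rot'],o['opening'])
E
```

```text
pics
top {'mtx': array([[492.90039089,   0.        , 280.57699186],
       [  0.        , 492.90039089, 206.30651383],
       [  0.        ,   0.        ,   1.        ]]), 'xyz': array([0.35403589, 0.04369852, 1.299147  ]), 'orientation': array([-0.70393282,  0.70437665, -0.07039268,  0.05811187])}
side {'mtx': array([[402.38559992,   0.        , 277.74244528],
       [  0.        , 402.38559992, 215.41092689],
       [  0.        ,   0.        ,   1.        ]]), 'xyz': array([ 0.38506129, -0.78211425,  0.76742219]), 'orientation': array([ 0.89848739, -0.10889264,  0.04381786, -0.42301631])}
0.1 [ 0.15926702 -0.5520701   0.2305674 ] [ 9.90156956e-01  1.39959162e-01 -8.79653485e-05 -7.91873580e-04] 0.9994191947011477
```

View pics/top0.png

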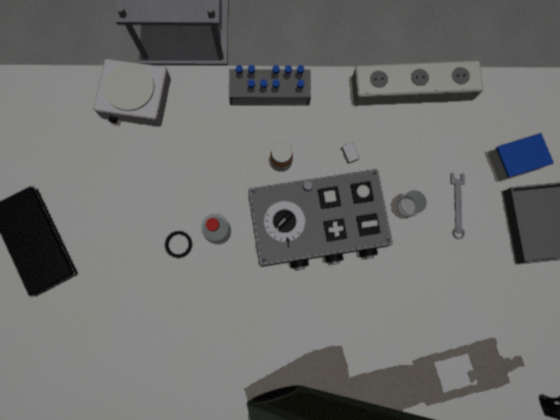

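View pics/side0.png

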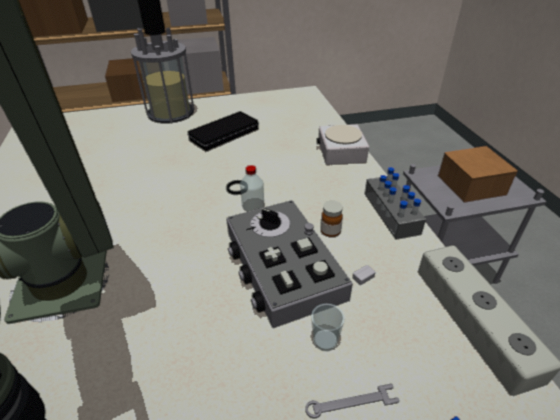

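The top view shows the dial at about (284,222), with the zero mark near (288,241). The keys are square (329,198), round (363,191), cross (337,230) and bar (369,225). The coupling is at (308,185). Next I'll measure them.

```bash
cat > h.py <<'E'
import cv2,numpy as np
from scipy.spatial.transform import Rotation as R
from bench import viewer,status
def ray(n,u,v):
    c=viewer.calibration(n); d=np.linalg.solve(c['mtx'],[u,v,1.]); return c['xyz'],R.from_quat(c['orientation']).apply(d)
def plane(n,u,v,z):
    o,d=ray(n,u,v); return o+d*(z-o[2])/d[2]
def proj(n,p):
    c=viewer.calibration(n); q=c['mtx']@R.from_quat(c['orientation']).inv().apply(np.array(p)-c['xyz']); return q[:2]/q[2]
def blobs(g,box,th,z,n,amin=8):
    x0,y0,x1,y1=box; s=8
    b=cv2.resize(g[y0:y1,x0:x1],None,fx=s,fy=s,interpolation=cv2.INTER_CUBIC)
    m=(b>th).astype(np.uint8); k,l,st,ce=cv2.connectedComponentsWithStats(m); out=[]
    for i in range(1,k):
        if st[i,4]<amin*s*s: continue
        u=(ce[i]+.5)/s-.5+[x0,y0]
        cn=cv2.findContours((l==i).astype(np.uint8),0,2)[0][0]
        out.append((st[i,4]/s/s,u.round(2),cv2.minAreaRect(cn)[1:],plane(n,*u,z).round(4)))
    return out
E
python3 - <<'E'
from h import *
im=cv2.imread('pics/top0.png'); g=im.max(2)
print(blobs.__name__)
for n,f,box in(("top",im,(315,178,385,245)),("side",cv2.imread('pics/side0.png'),(255,230,335,295))):
    gg=f.min(2)
    for b in blobs(gg,box,120 if n=="top" else 150,.092,n): print(n,b)
cv2.imwrite('pics/dial.png',cv2.resize(im[175:275,240:400],None,fx=5,fy=5,interpolation=cv2.INTER_CUBIC)); 
E
```

```text
blobs
top (np.float64(58.9375), array([382.88, 185.62]), ((179.0, 37.0), 90.0), array([ 0.6294, -0.2355,  0.092 ]))
top (np.float64(84.875), array([362.79, 190.82]), ((81.0, 83.0), 90.0), array([ 0.616 , -0.1843,  0.092 ]))
top (np.float64(85.171875), array([329.58, 195.9 ]), ((74.92893981933594, 77.88533020019531), 80.21759033203125), array([ 0.6028, -0.1004,  0.092 ]))
top (np.float64(51.28125), array([369.05, 223.42]), ((32.17055892944336, 113.58654022216797), 81.72411346435547), array([ 0.5332, -0.1972,  0.092 ]))
top (np.float64(68.875), array([335.43, 228.61]), ((85.76375579833984, 86.33383178710938), 34.75591278076172), array([ 0.5202, -0.1132,  0.092 ]))
side (np.float64(115.5625), array([270.56, 232.11]), ((46.0, 230.0), 90.0), array([ 0.5332, -0.0471,  0.092 ]))
side (np.float64(188.234375), array([327.52, 242.11]), ((274.45867919921875, 95.90831756591797), 54.090274810791016), array([ 0.6594, -0.1167,  0.092 ]))
side (np.float64(65.578125), array([303.92, 242.49]), ((60.778621673583984, 85.38352966308594), 73.61045837402344), array([ 0.6035, -0.1039,  0.092 ]))
side (np.float64(56.96875), array([271.76, 252.  ]), ((95.66675567626953, 68.0391616821289), 16.50436019897461), array([ 0.5205, -0.1164,  0.092 ]))
side (np.float64(82.734375), array([319.96, 266.04]), ((95.71934509277344, 67.38497161865234), 2.602562189102173), array([ 0.617 , -0.1875,  0.092 ]))
side (np.float64(54.203125), array([286.1 , 276.98]), ((107.4685287475586, 36.23881149291992), 60.48850631713867), array([ 0.534 , -0.2006,  0.092 ]))
```

View pics/dial.png

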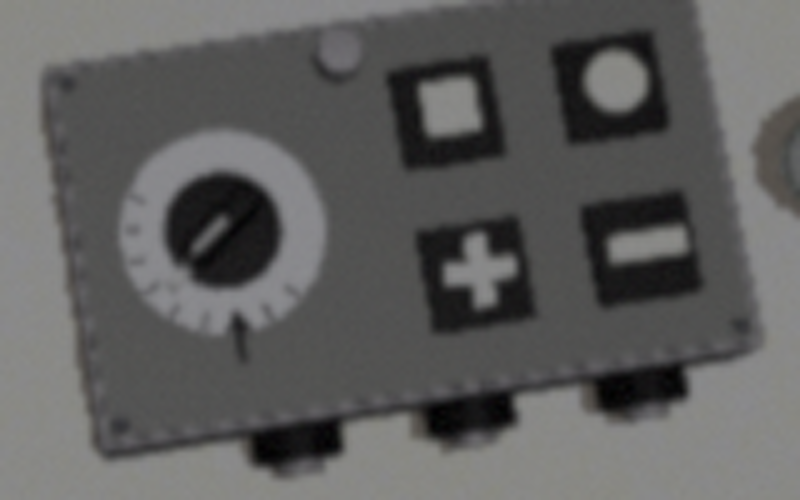

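The key positions agree between the two views to about 3 mm, and the spacing is 85 mm as given. The dial pointer stands about 0.97 rad clockwise of the zero mark. It points down-left, with its tip near crop (165,287), while the mark is near (238,320). Next I'll refine the dial axis and angles.

```bash
cat > dial.py <<'E'
from h import *
def centre(im,n,box,th,z=.071):
    x0,y0,x1,y1=box; m=np.zeros(im.shape[:2],np.uint8); m[y0:y1,x0:x1]=(im.min(2)[y0:y1,x0:x1]>th)
    k,l,st,ce=cv2.connectedComponentsWithStats(m); i=1+st[1:,4].argmax()
    c=max(cv2.findContours((l==i).astype(np.uint8),0,1)[0],key=len)
    e=cv2.fitEllipse(cv2.convexHull(c)); return e,plane(n,*e[0],z)
def prof(im,n,c,rs,z):
    th=np.arange(0,2*np.pi,.02); g=im.min(2).astype(np.float32); out=0
    for r in rs:
        uv=np.array([proj(n,[c[0]+r*np.cos(t),c[1]+r*np.sin(t),z]) for t in th],np.float32)
        out=out+cv2.remap(g,uv[None,:,0],uv[None,:,1],cv2.INTER_CUBIC)[0]
    return th,out/len(rs)
E
python3 - <<'E'
from dial import *
T=cv2.imread('pics/top0.png');S=cv2.imread('pics/side0.png')
print('levels',T.min(2)[222,264:306],S.min(2)[224,245:295])
for n,f,box,th in(("top",T,(258,197,312,246),105),("side",S,(247,204,293,238),125)):
    e,c=centre(f,n,box,th); print(n,e,c.round(4))
    t,a=prof(f,n,c,[.034,.036,.038],.080); t,b=prof(f,n,c,[.048,.052,.056],.071)
    i=np.argsort(a)[::-1][:8]; j=np.argsort(b)[:8]
    print(' pointer',t[i].round(2),a[i].round(0),'med',np.median(a)); print(' mark',t[j].round(2),b[j].round(0))
E
```

```text
levels [125 130 128 130 137 137 136 130 106  59  30  26  22  20  27  53  82  97
  83  53  25  12  14  21  24  23  26  26  28  26  28  53  98 127 136 137
 136 136 137 135 127  97] [ 96  97  96  97 101 120 137 153 158 166 170 170 170 159 108  49  17  16
  17  16  15  17  17  19  19  16  16  14  15  14  13  12  11  16  29  85
 142 166 168 168 169 169 170 163 134 106  96  96  96  96]
top ((284.0585632324219, 220.95004272460938), (40.52671432495117, 41.312679290771484), 101.49515533447266) [0.5425 0.0133 0.071 ]
 pointer [4.98 5.   4.96 0.3  0.28 5.02 0.86 4.94] [138. 138. 138. 138. 137. 137. 137. 137.] med 136.08696
 mark [3.3  3.32 3.28 3.34 3.26 3.36 3.24 3.38] [40. 42. 45. 50. 54. 60. 66. 70.]
side ((269.9497985839844, 223.1631317138672), (25.567245483398438, 38.87437057495117), 89.06280517578125) [0.544  0.0107 0.071 ]Traceback (most recent call last):
  File "<stdin>", line 6, in <module>
  File "dial.py", line 10, in prof
    uv=np.array([proj(n,[c[0]+r*np.cos(t),c[1]+r*np.sin(t),z]) for t in th],np.float32)
                 ~~~~^^^^^^^^^^^^^^^^^^^^^^^^^^^^^^^^^^^^^^^^^
  File "h.py", line 9, in proj
    c=viewer.calibration(n); q=c['mtx']@R.from_quat(c['orientation']).inv().apply(np.array(p)-c['xyz']); return q[:2]/q[2]
ValueError: time passes only in moves, steps and waits
```

```bash
sed -i 's/^def ray/import functools\nCAL={}\nclass _V:\n    @staticmethod\n    def calibration(n):\n        if n not in CAL: CAL[n]=viewer.calibration(n)\n        return CAL[n]\ndef ray/; s/c=viewer.calibration/c=_V.calibration/; /^import functools/d' h.py
python3 - <<'E'
from dial import *
T=cv2.imread('pics/top0.png');S=cv2.imread('pics/side0.png')
a=cv2.resize(T[195:249,256:312],(392*1,378),interpolation=cv2.INTER_CUBIC)
b=cv2.resize(S[203:241,242:298],(392,266),interpolation=cv2.INTER_CUBIC); b=np.vstack([b,np.zeros((112,392,3),np.uint8)])
cv2.imwrite('pics/zoom.png',np.clip(np.hstack([a,b])*1.5,0,255).astype(np.uint8))
c=[.543,.012]
t,p=prof(S,"side",c,[.033,.036,.038],.079); i=np.argsort(p)[::-1][:10]; print(t[i],p[i],np.median(p))
E
```

```text
Traceback (most recent call last):
  File "dial.py", line 1, in <module>
    from h import *
  File "h.py", line 4
    c=_V.calibration(n); d=np.linalg.solve(c['mtx'],[u,v,1.]); return c['xyz'],R.from_quat(c['orientation']).apply(d)
IndentationError: unexpected indent
```

```bash
cat > head.tmp <<'E'
import cv2,numpy as np
from scipy.spatial.transform import Rotation as R
from bench import viewer,status
CAL={n:viewer.calibration(n) for n in("top","side")}
def ray(n,u,v):
E
sed -n '/^    c=_V.calibration(n); d=/,$p' h.py | sed 's/_V.calibration(n)/CAL[n]/' > tail.tmp; cat head.tmp tail.tmp > h.py; rm *.tmp
python3 - <<'E'
from dial import *
T=cv2.imread('pics/top0.png');S=cv2.imread('pics/side0.png')
a=cv2.resize(T[195:249,256:312],(392*1,378),interpolation=cv2.INTER_CUBIC)
b=cv2.resize(S[203:241,242:298],(392,266),interpolation=cv2.INTER_CUBIC); b=np.vstack([b,np.zeros((112,392,3),np.uint8)])
cv2.imwrite('pics/zoom.png',np.clip(np.hstack([a,b])*1.5,0,255).astype(np.uint8))
c=[.543,.012]
t,p=prof(S,"side",c,[.033,.036,.038],.079); i=np.argsort(p)[::-1][:10]; print(t[i],p[i],np.median(p))
E
```

```text
[2.24 2.26 2.22 3.32 2.2  3.3  3.34 3.28 3.26 2.28] [171.3581  170.76154 170.73466 169.17493 169.10481 169.01732 168.90938
 168.87315 168.82463 168.67812] 132.27637
```

View pics/zoom.png

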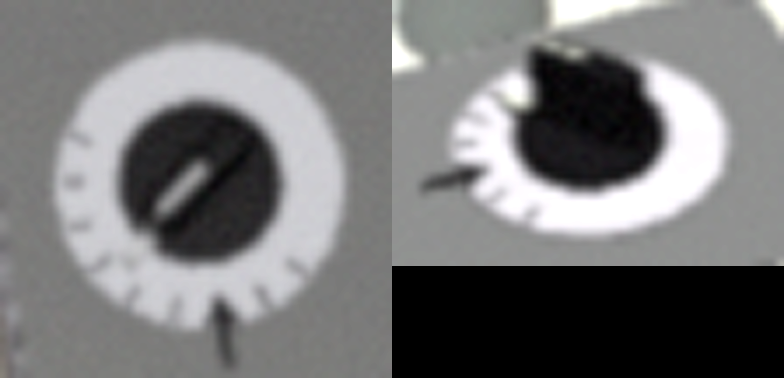

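The bar lies on the image diagonal, with the white pointer at the lower-left end in the top view. Its top strip runs from (203,165) to (158,212) in the zoomed picture. In the side view the pointer shows at the left, near (520,95). I'll convert these to world angles.

```bash
python3 - <<'E'
from dial import *
T=cv2.imread('pics/top0.png')
px=lambda x,y:(256+(x+.5)/7-.5,195+(y+.5)/7-.5)
for a,b,z in(((203,165),(158,212),.113),((255,148),(155,245),.1),((203,165),(145,240),.1)):
    p=plane("top",*px(*a),z);q=plane("top",*px(*b),z);print(p.round(4),q.round(4),np.arctan2(*(q-p)[1::-1]))
p=plane("top",*px(128,262),.075); print('tip',p, np.arctan2(p[1]-.012,p[0]-.543),np.hypot(p[1]-.012,p[0]-.543))
b=T[...,0].astype(float); r=T[...,2].astype(float)
# warm colour (yellowish) mask for the pointer; grip-top strip moments
x0,y0=276,212; s=8
g=cv2.resize(T.min(2)[y0:228,x0:290],None,fx=s,fy=s,interpolation=cv2.INTER_CUBIC)
k,l,st,ce=cv2.connectedComponentsWithStats((g>60).astype(np.uint8))
for i in range(1,k):
    if st[i,4]<200: continue
    ys,xs=np.nonzero(l==i); P=np.array([plane("top",x0+(x+.5)/s-.5,y0+(y+.5)/s-.5,.113)[:2] for x,y in zip(xs,ys)])
    w,v=np.linalg.eigh(np.cov(P.T)); print(st[i],P.mean(0).round(4),np.sqrt(12*w),np.arctan2(v[1,1],v[0,1]))
for rr in(.033,.036,.039):
    th=np.arange(1.9,2.8,.05); uv=np.array([proj("top",[.543+rr*np.cos(t),.0125+rr*np.sin(t),.075]) for t in th],np.float32)
    print((cv2.remap((r-b).astype(np.float32),uv[None,:,0],uv[None,:,1],1)[0]).round(0))
E
```

```text
[0.543  0.0131 0.113 ] [0.5265 0.0288 0.113 ] 2.382221230456056
[ 0.5512 -0.0056  0.1   ] [0.5167 0.0297 0.1   ] 2.344448906501706
[0.5451 0.0128 0.1   ] [0.5185 0.0332 0.1   ] 2.486986114312843
tip [0.51396623 0.03905014 0.075     ] 2.391548737262662 0.0396821160959598
[  19   50   58   59 1425] [0.5349 0.0205] [0.00599813 0.02157578] 2.376809545332751
[-3. -3. -3. -3. -2. -3. -3. -3. -2. -1. -1. -2. -2. -3. -3. -4. -3. -3.]
[-4. -3. -3. -3. -3. -3. -3. -3. -2. -2. -1. -1. -3. -3. -4. -3. -3. -4.]
[-3. -3. -3. -4. -4. -3. -3. -3. -2. -2. -1. -2. -3. -2. -3. -4. -3. -4.]
```

move_arm(
  commands=[0,52.5,-43.6,2,0,0,1.04,0,52.5,-43.6,2,0,0,1.04,0,52.5,-43.6,2,0,0,1.04,0,52.5,-43.6,2,0,0,1.04,0,52.5,-43.6,2,0,0,1.04,0,52.5,-43.6,2,0,0,1.04,0,52.5,-43.6,2,0,0,1.04,0,52.5,-43.6,2,0,0,1.04,0,52.5,-43.6,2,0,0,1.04,0,52.5,-43.6,2,0,0,1.04,0,52.5,-43.6,2,0,0,1.04,0,52.5,-43.6,2,0,0,1.04],
)

```text
t: 1.1
eef_pos: [0.4222, -0.1658, 0.2175]
eef_rot: [0.929, -0.371, -0.0, 0.0]
wrist_force: [0.6, -0.1, -0.7]
opening: 0.998
gripper_force: 0.0
```

```bash
cat > go.py <<'E'
import sys,numpy as np
from scipy.spatial.transform import Rotation as R
from bench import status
o=status.get_obs(); t=list(map(float,sys.argv[1:])); r=R.from_quat(o['eef_rot'])
d=r.inv().apply(np.array(t[:3])-o['eef_pos'])*100; g=R.from_euler('z',t[3])*R.from_euler('x',np.pi)
print('t',o['t'],'cm',d.round(2),'rot',(r.inv()*g).as_rotvec().round(3),'j',o['joint_pos'].round(2),'pos',np.round(o['eef_pos'],4),'F',np.round(o['wrist_force'],1))
E
python3 go.py .543 .0125 .18 -0.76
```

```text
t 1.1 cm [ -3.52 -21.25   3.75] rot [0. 0. 0.] j [-0.4   0.14  1.85 -0.    1.16  1.93] pos [ 0.4222 -0.1658  0.2175] F [ 0.6 -0.1 -0.7]
```

move_arm(
  commands=[0,-3.5,-21.2,3.7,0,0,0,0,-3.5,-21.2,3.7,0,0,0,0,-3.5,-21.2,3.7,0,0,0,0,-3.5,-21.2,3.7,0,0,0,0,-3.5,-21.2,3.7,0,0,0,0,-3.5,-21.2,3.7,0,0,0,0,-3.5,-21.2,3.7,0,0,0,0,-3.5,-21.2,3.7,0,0,0,0,-3.5,-21.2,3.7,0,0,0],
)

```text
t: 1.85
eef_pos: [0.5415, 0.0092, 0.1807]
eef_rot: [0.929, -0.371, -0.0, 0.0]
wrist_force: [0.1, 1.1, 0.2]
opening: 1.004
gripper_force: 0.0
```

```bash
python3 go.py .543 .0125 .086 -0.76
```

```text
t 1.85 cm [-0.12 -0.35  9.47] rot [0.001 0.    0.   ] j [-0.    0.31  1.72 -0.    1.12  2.33] pos [0.5415 0.0092 0.1807] F [0.1 1.1 0.2]
```

move_arm(
  commands=[0,0,0,3,0,0,0,0,0,0,5,0,0,0,0,0,0,5,0,0,0,0,0,0,5,0,0,0],
)

```text
t: 2.18
eef_pos: [0.5413, 0.0089, 0.1307]
eef_rot: [0.928, -0.371, -0.001, 0.0]
wrist_force: [0.1, 0.7, -0.0]
opening: 1.002
gripper_force: 0.0
```

```bash
python3 go.py .543 .0125 .086 -0.76
```

```text
t 2.1833 cm [-0.12 -0.38  4.47] rot [ 0.001  0.001 -0.001] j [-0.    0.35  1.79 -0.    1.    2.33] pos [0.5413 0.0089 0.1307] F [ 0.1  0.7 -0. ]
```

move_arm(
  commands=[0,-0.1,-0.4,0,0,0,0,0,-0.1,-0.4,2.5,0,0,0,0,-0.1,-0.4,4.4,0,0,0,120,-0.1,-0.4,4.4,0,0,0,120,-0.1,-0.4,4.4,0,0,0,120,-0.1,-0.4,4.4,0,0,0,120,-0.1,-0.4,4.4,0,0,0],
)

```text
t: 2.77
eef_pos: [0.5457, 0.0138, 0.0885]
eef_rot: [0.929, -0.371, 0.002, -0.001]
wrist_force: [-0.6, -0.3, -0.7]
opening: 0.526
gripper_force: 0.0
```

```bash
python3 go.py .543 .0125 .086 -0.76; python3 -c "
from h import *
for n in('side','top'):
    im=viewer.snapshot(n); cv2.imwrite(f'pics/{n}1.png',im[...,::-1])
a=cv2.imread('pics/side1.png')[160:270,215:325];b=cv2.imread('pics/top1.png')[170:280,235:345]
cv2.imwrite('pics/g1.png',cv2.resize(np.hstack([a,b]),(800,400),interpolation=2))"
```

```text
t 2.7667 cm [-0.11  0.28  0.25] rot [-0.002 -0.003  0.001] j [ 0.    0.4   1.83 -0.    0.9   2.33] pos [0.5457 0.0138 0.0885] F [-0.6 -0.3 -0.7]
```

View pics/g1.png

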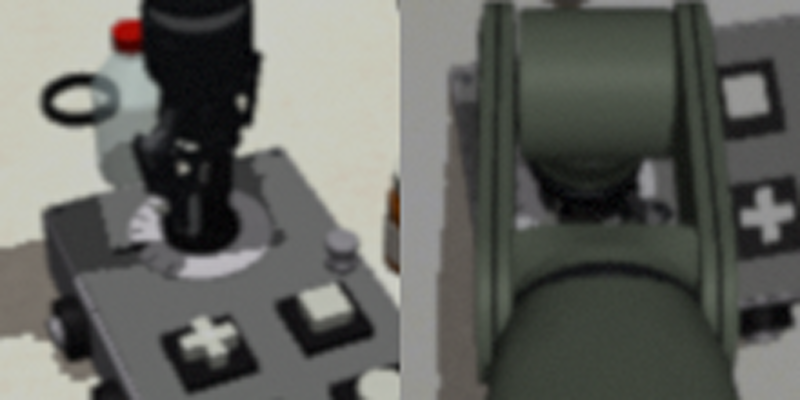

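The side view shows the fingers straddling the grip bar above the dial, and nothing else is touched. I'll correct by 2.5 mm and close.

move_arm(
  commands=[120,-0.1,0.25,0.2,0,0,0,120,-0.1,0.25,0.2,0,0,0,255,-0.1,0.25,0.2,0,0,0,255,-0.1,0.25,0.2,0,0,0,255,-0.1,0.25,0.2,0,0,0,255,-0.1,0.25,0.2,0,0,0,255,-0.1,0.25,0.2,0,0,0,255,-0.1,0.25,0.2,0,0,0],
)

```text
t: 3.53
eef_pos: [0.5425, 0.0131, 0.0849]
eef_rot: [0.929, -0.371, 0.0, -0.001]
wrist_force: [2.1, 2.8, 2.4]
opening: 0.151
gripper_force: 61.1
```

```bash
python3 go.py .543 .0125 .086 0.16
```

```text
t 3.5333 cm [ 0.08  0.01 -0.11] rot [-0.001 -0.001 -0.919] j [0.   0.4  1.84 0.   0.89 2.33] pos [0.5425 0.0131 0.0849] F [2.1 2.8 2.4]
```

move_arm(
  commands=[255,0,0,0,0,0,-0.1,255,0,0,0,0,0,-0.2,255,0,0,0,0,0,-0.3,255,0,0,0,0,0,-0.4,255,0,0,0,0,0,-0.5,255,0,0,0,0,0,-0.6,255,0,0,0,0,0,-0.7,255,0,0,0,0,0,-0.8,255,0,0,0,0,0,-0.86,255,0,0,0,0,0,-0.92,255,0,0,0,0,0,-0.92,255,0,0,0,0,0,-0.92],
)

```text
t: 4.53
eef_pos: [0.5425, 0.0128, 0.085]
eef_rot: [0.997, 0.08, 0.001, 0.0]
wrist_force: [1.9, 2.8, 1.9]
opening: 0.154
gripper_force: 61.2
```

```bash
python3 go.py .543 .0125 .086 0.16
```

```text
t 4.5333 cm [ 0.05  0.04 -0.1 ] rot [ 0.    -0.001 -0.001] j [0.   0.4  1.84 0.   0.89 1.41] pos [0.5425 0.0128 0.085 ] F [1.9 2.8 1.9]
```

move_arm(
  commands=[120,0,0,0,0,0,0,120,0,0,0,0,0,0,120,0,0,0,0,0,0,120,0,0,0,0,0,0,120,0,0,-3,0,0,0,120,0,0,-6,0,0,0,120,0,0,-8,0,0,0,255,0,4,-8,0,0,0,255,0,8,-8,0,0,0,255,0,12,-8,0,0,0,255,0,16,-8,0,0,0,255,0,20,-8,0,0,0],
)

```text
t: 5.53
eef_pos: [0.5736, -0.1866, 0.1647]
eef_rot: [0.997, 0.08, -0.0, 0.0]
wrist_force: [0.4, 0.4, 0.2]
opening: -0.0
gripper_force: 0.0
```

```bash
python3 go.py .603 -.102 .11 0.16;  python3 -c "
from dial import *
for n in('side','top'):
    im=viewer.snapshot(n); cv2.imwrite(f'pics/{n}2.png',im[...,::-1])
a=cv2.imread('pics/side2.png')[190:310,215:365];b=cv2.imread('pics/top2.png')[175:265,240:400]
cv2.imwrite('pics/g2.png',np.vstack([cv2.resize(b,(533,300),interpolation=2),cv2.resize(a,(533,300),interpolation=2)]))
T=cv2.imread('pics/top2.png')
x0,y0=272,207; s=8
g=cv2.resize(T.min(2)[y0:235,x0:296],None,fx=s,fy=s,interpolation=cv2.INTER_CUBIC)
k,l,st,ce=cv2.connectedComponentsWithStats((g>60).astype(np.uint8))
for i in range(1,k):
    if st[i,4]<200: continue
    ys,xs=np.nonzero(l==i); P=np.array([plane('top',x0+(x+.5)/s-.5,y0+(y+.5)/s-.5,.113)[:2] for x,y in zip(xs,ys)])
    w,v=np.linalg.eigh(np.cov(P.T)); print(st[i],P.mean(0).round(4),np.sqrt(12*w),np.arctan2(v[1,1],v[0,1]))
"
```

```text
t 5.5333 cm [ 4.26 -7.88  5.47] rot [0.    0.    0.001] j [-0.33  0.41  1.6  -0.    1.13  1.08] pos [ 0.5736 -0.1866  0.1647] F [0.4 0.4 0.2]
[    0     0   192   224 21010] [0.5365 0.0169] [0.06686874 0.08647411] -3.1295072973279843
```

View pics/g2.png

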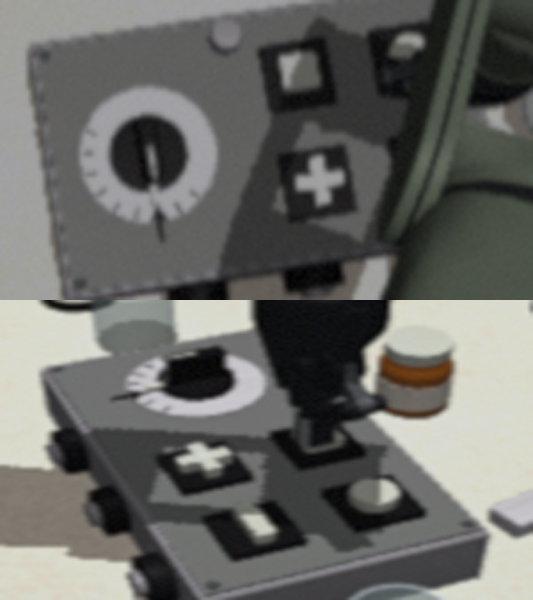

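The pointer now lines up with the zero mark: the strip runs (148,140)→(155,185) and the mark is at (162,225). The gripper is clear of the dial. I'll check the angle numerically.

```bash
python3 -c "
from dial import *
T=cv2.imread('pics/top2.png'); x0,y0,s=279,211,8
g=cv2.resize(T.min(2)[y0:228,x0:292],None,fx=s,fy=s,interpolation=cv2.INTER_CUBIC)
k,l,st,ce=cv2.connectedComponentsWithStats((g>55).astype(np.uint8))
for i in range(1,k):
    if st[i,4]<200: continue
    ys,xs=np.nonzero(l==i); P=np.array([plane('top',x0+(x+.5)/s-.5,y0+(y+.5)/s-.5,.113)[:2] for x,y in zip(xs,ys)])
    w,v=np.linalg.eigh(np.cov(P.T)); print(st[i],P.mean(0).round(4),np.sqrt(12*w),np.arctan2(v[1,1],v[0,1])%np.pi)
t,b=prof(T,'top',[.5428,.0125],[.046,.05,.054,.058],.071); j=np.argsort(b)[:6]; print(t[j]-np.pi,b[j])
"
```

```text
[ 81   0  23  14 217] [ 0.5603 -0.0011] [0.00333175 0.00665426] 1.2538723734483415
[  37   57   33   79 1821] [0.5318 0.0115] [0.00720708 0.02291189] 0.1562767280612296
[0.13840735 0.15840735 0.11840735 0.17840735 0.09840735 0.19840735] [51.0141   52.741573 57.189827 61.82791  68.07498  74.420555]
```

The dial is at zero: pointer 0.156 rad, mark about 0.15. Next is the square key.

move_arm(
  commands=[255,2,-4,0,0,0,0,255,4.2,-7.8,0,0,0,0,255,4.2,-7.8,3,0,0,0,255,4.2,-7.8,5.5,0,0,0,255,4.2,-7.8,5.5,0,0,0,255,4.2,-7.8,5.5,0,0,0,255,4.2,-7.8,5.5,0,0,0],
)

```text
t: 6.22
eef_pos: [0.6034, -0.1012, 0.1108]
eef_rot: [0.997, 0.08, 0.001, 0.0]
wrist_force: [0.8, 0.6, 0.2]
opening: -0.003
gripper_force: 0.0
```

```bash
python3 go.py .603 -.102 .085 0.16
```

```text
t 6.2167 cm [-0.06  0.08  2.58] rot [ 0.001 -0.001  0.001] j [-0.18  0.47  1.65 -0.    1.02  1.23] pos [ 0.6034 -0.1012  0.1108] F [0.8 0.6 0.2]
```

move_arm(
  commands=[255,0,0,1.5,0,0,0,255,0,0,2.2,0,0,0,255,0,0,2.6,0,0,0,255,0,0,2.6,0,0,0,255,0,0,2.6,0,0,0,255,0,0,2.6,0,0,0],
)

```text
t: 6.72
eef_pos: [0.604, -0.1017, 0.0861]
eef_rot: [0.997, 0.08, 0.002, 0.001]
wrist_force: [-0.5, 0.2, 5.8]
opening: 0.006
gripper_force: 2.9
```

move_arm(
  commands=[255,0,0,0.15,0,0,0,255,0,0,0.15,0,0,0,255,0,0,0.15,0,0,0,255,0,0,0.15,0,0,0],
)

```text
t: 7.05
eef_pos: [0.604, -0.1017, 0.0859]
eef_rot: [0.997, 0.08, 0.002, 0.001]
wrist_force: [-2.2, 1.4, 12.8]
opening: -0.002
gripper_force: 6.4
```

The square key bottomed out at 12.8 N. I'll lift off and move above the bar key.

move_arm(
  commands=[255,0,0,-1.5,0,0,0,255,0,0,-3,0,0,0,255,0,0,-3,0,0,0,255,-3,3,-3,0,0,0,255,-6,6,-3,0,0,0,255,-8.5,8.5,-3,0,0,0,255,-8.5,8.5,-3,0,0,0,255,-8.5,8.5,-3,0,0,0,255,-8.5,8.5,-3,0,0,0],
)

```text
t: 7.8
eef_pos: [0.5328, -0.1986, 0.1122]
eef_rot: [0.997, 0.08, 0.0, -0.0]
wrist_force: [0.5, 0.5, -0.1]
opening: -0.001
gripper_force: 0.0
```

```bash
python3 go.py .5335 -.199 .085 0.16
```

```text
t 7.8 cm [0.06 0.05 2.72] rot [-0.    -0.001 -0.   ] j [-0.38  0.41  1.75  0.    0.98  1.03] pos [ 0.5328 -0.1986  0.1122] F [ 0.5  0.5 -0.1]
```

move_arm(
  commands=[255,0,0,1.5,0,0,0,255,0,0,2.3,0,0,0,255,0,0,2.8,0,0,0,255,0,0,2.8,0,0,0,255,0,0,2.8,0,0,0,255,0,0,2.8,0,0,0,255,0,0,2.8,0,0,0],
)

```text
t: 8.38
eef_pos: [0.5336, -0.1977, 0.0859]
eef_rot: [0.997, 0.081, 0.001, 0.0]
wrist_force: [-1.8, 0.5, 11.5]
opening: 0.0
gripper_force: 5.9
```

move_arm(
  commands=[255,0,0,-1.5,0,0,0,255,0,0,-3,0,0,0,255,0,0,-3,0,0,0,255,3,0,-3,0,0,0,255,6,0.1,-3,0,0,0,255,8.4,0.2,-3,0,0,0,255,8.4,0.2,-3,0,0,0,255,8.4,0.2,-3,0,0,0,255,8.4,0.2,-3,0,0,0],
)

```text
t: 9.13
eef_pos: [0.6148, -0.1864, 0.1129]
eef_rot: [0.997, 0.081, -0.001, -0.0]
wrist_force: [0.6, -0.5, 0.4]
opening: -0.001
gripper_force: 0.0
```

```bash
python3 go.py .6165 -.186 .085 0.16
```

```text
t 9.1333 cm [ 0.18 -0.01  2.79] rot [-0.001  0.003  0.002] j [-0.31  0.51  1.56 -0.    1.07  1.1 ] pos [ 0.6148 -0.1864  0.1129] F [ 0.6 -0.5  0.4]
```

move_arm(
  commands=[255,0.1,0,1.5,0,0,0,255,0.1,0,2.3,0,0,0,255,0.1,0,2.8,0,0,0,255,0.1,0,2.8,0,0,0,255,0.1,0,2.8,0,0,0,255,0.1,0,2.8,0,0,0,255,0.1,0,2.8,0,0,0],
)

```text
t: 9.72
eef_pos: [0.6156, -0.1868, 0.0865]
eef_rot: [0.997, 0.08, -0.001, -0.0]
wrist_force: [-2.7, 0.7, 5.2]
opening: 0.001
gripper_force: 2.3
```

move_arm(
  commands=[255,0,0,0.2,0,0,0,255,0,0,0.2,0,0,0,255,0,0,0.2,0,0,0,255,0,0,0.2,0,0,0],
)

```text
t: 10.05
eef_pos: [0.6158, -0.1868, 0.0859]
eef_rot: [0.997, 0.08, -0.001, -0.0]
wrist_force: [-6.0, 1.4, 13.1]
opening: 0.001
gripper_force: 6.3
```

move_arm(
  commands=[255,0,0,-1.5,0,0,0,255,0,0,-4,0,0,0,255,0,0,-8,0,0,0,255,0,0,-12,0,0,0,255,0,4,-12,0,0,0,255,0,8,-12,0,0,0,255,0,12,-12,0,0,0,255,0,15,-12,0,0,0,255,0,15,-12,0,0,0,255,0,15,-12,0,0,0,255,0,15,-12,0,0,0,255,0,15,-12,0,0,0],
)

```text
t: 11.05
eef_pos: [0.6408, -0.3337, 0.204]
eef_rot: [0.997, 0.081, -0.0, -0.0]
wrist_force: [-0.7, -0.0, -0.4]
opening: 0.002
gripper_force: 0.0
```

```bash
python3 -c "
from h import *
cv2.imwrite('pics/top3.png',viewer.snapshot('top')[...,::-1])"
```

```text
(no output)
```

View pics/top3.png

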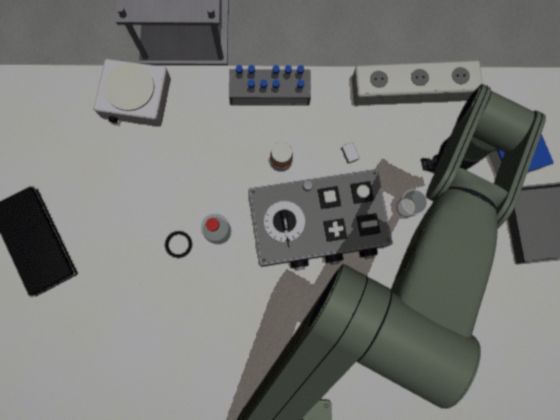

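The dial (284,222) points at zero. The bottle (213,226), ring, jar, coupling (308,185), block and beaker (408,204) are where they were, and the arm is clear of everything.

```bash
python3 -c "
from bench import workorder
print(workorder.sign_off())"
```

```text
the job is handed in; nothing more can be done
None
```

I turned the dial to zero and let go of it, pressed the square, bar and round keys fully down in that order, and handed the job in at about 11 s; sign-off returned no verdict, and the last picture showed no bystander moved, though the arm hid the wrench.

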